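# Make up an order of pigment, glue and frame braces

### The job

Make up the order on the bench: stand the pigment jar in the round tray and the glue carton, right way up, in the rectangular tray, and lay each loose steel brace flat on the middle of the cork square whose board carries a screwed-down sample of the same shape. Leave all four released, and do not push or knock over the glass muller or the water pot.

Things in the scene. Friction and masses are not known exactly. Their poses are not given: they have to be found in the camera images.
- brace_L: Loose flat L-shaped steel brace, 50 x 50 mm overall, 7 mm thick, legs 13 mm wide, 40 to 65 g. Origin: centre of the 50 x 50 outline, on the underside; z up. One leg runs 50 mm along y, centred at x = -18.5 mm; the other along x, centred at y = -18.5 mm. Free place to pinch: the first leg at (-18.5, +5) mm, closing along x. May be laid any way round; square to the pad leaves most room.
- brace_T: Loose flat T-shaped steel brace, 50 x 50 mm overall, 7 mm thick, bars 13 mm wide, 40 to 65 g. Origin: centre of the 50 x 50 outline, on the underside; z up. Cross bar along y, centred at x = +18.5 mm; stem along x at y = 0, from x = -25 to +12 mm. Free place to pinch: the stem at (-5, 0) mm, closing along y. May be laid any way round.
- carton: Small brown cardboard carton of glue, 44 mm (x) by 62 mm (y), 36 mm high, 40 to 65 g. Origin: centre of the underside; z up.
- jar: Small stoppered glass jar of pink pigment, the only jar here: 27 mm diameter up to 52 mm, 61 mm high with its narrower stopper (24 mm). Origin: centre of the underside; z up.
- pad_L: Fixed dark wooden board without rim, top 6 mm above the bench, 92 mm wide (y), 154 mm long (x), with a flush 84 x 84 mm cork square and behind it (+x, away from the robot) a screwed-down L-shaped steel sample as large as the loose brace, centred at x = +77 mm. Origin: under the cork square's centre, on the bench. The loose L brace belongs on the cork.
- pad_T: Fixed dark wooden board like pad_L (top 6 mm above the bench, 84 x 84 mm cork square centred on the origin, no rim), but its screwed-down sample at x = +77 mm is T-shaped. Origin: under the centre of the cork square, on the bench; x points to the sample. The loose T brace belongs on the cork.
- tray_box: Fixed low rectangular dark wooden tray for the carton, inside 68 mm (x) by 86 mm (y), walls 4 mm thick, rim 9 mm above the bench, inner floor 4 mm above the bench. Origin: centre of its underside, on the bench.
- tray_round: Fixed low round dark wooden tray for the jar, inside diameter 52 mm, outside 60 mm, rim 9 mm above the bench, inner floor 4 mm above the bench. Origin: centre of its underside, on the bench.
- muller: Bystander: clear glass muller with round foot 61 mm in diameter and ball grip, 80 mm high, loose. Origin: centre of the underside. Not to be disturbed.
- water_pot: Bystander: round pale green water pot, 69 mm in diameter, 54 mm high, loose. Origin: centre of the underside. Not to be disturbed.
Not all that is in view belongs to the job. What is shaped like the brace_L but pink is not meant.

How it is judged:
By the outcome, as a careful person would: the job done as asked, in the order asked, and still so for the second after the job is handed in, with the robot touching nothing.
It also fails if it takes over 112 s, if anything falls off the work surface, if the arm or the gripper's body presses on something with over 40 N, if the wrist force passes 120 N, or if a joint passes its speed limit or range.

### The arm

A 7-joint arm with a two-finger parallel gripper is mounted at the origin on a cart in front of the work surface, level with it; the furniture and walls round the work are solid. World frame = base frame: x ahead of the robot, y to its left, z up, the work surface at z = 0. Lengths are in m, angles in rad, forces in N, time in s.
With the tool pointing down it reaches from about 0.4 to 0.85 m from the base axis. Payload 4.5 kg.
Tool frame: the origin (TCP) lies midway between the tips of the shut fingers; the grasp point (between the pads) lies behind it (r.grip_point_offset is the z of the grasp point in the tool frame, in m); z points along the fingers, y is the line along which they close (so a half turn about z gives the same grasp; the last joint's range is limited). The gripper opens to 88 mm and grips with 3 to 60 N. Pads are 18 mm wide; open, the fingers measure 123 mm over their backs; the gripper's body (75 mm by 187 mm) begins 45 mm behind the grasp point.
Start: joints at [-1.144, 0.689, -0.195, 1.565, 0.157, 0.902, -0.215], TCP at [0.239, 0.577, 0.239] pointing down, gripper open.
Joint ranges: [-3.01, 3.01], [-0.46, 2.08], [-1.47, 1.51], [0.13, 2.56], [-1, 4.14], [0.04, 2.09], [-2.66, 2.66]. Speed limits (rad/s): [2.57, 2.57, 3.14, 3.14, 3.14, 3.14, 3.14].

### API

Orientations are given as a unit quaternion [x, y, z, w].
In Python, from plant import r, optics, workorder gives the robot as it stands.
- The arm moves only by the shell command python3 -m creep 'ROWS' [FORCE]. ROWS is JSON, a list of rows, each an object of numbers: "grip": the gripper command: -1 is shut, 1 is fully open, values between are in proportion; "tx", "ty", "tz": the shift along the tool's x, y, z in cm; "spin": the turn about the tool's z in degrees. In form: [{"grip": .., "tx": .., "ty": .., "tz": .., "spin": ..}, ...]. A call has 1 to 8 rows; each row shifts and turns the commanded pose from where the row before left it, along the tool's axes as they then stand; what a row does not reach is not made up. A row lasts 1/12 s, in which the tool goes at most 41.7 mm and 7.16 degrees, less where a joint would pass 70% of its speed; a pose out of reach is approached as far as the arm can. A call with a gripper value outside its range is refused whole. The fingers move at their own pace and stop on an object; FORCE is the grip in N (left out, the last holds). Time passes only in rows, so rows that do not move let the fingers close. It gives the time, the measured TCP pose, the force, the opening and the grip force at its end, in the units of the state.
- r.get_state(): the state, without advancing time (a new reading comes with each control period).
- optics.snapshot(name): name is "side" or "top" or "wrist"; returns (picture, depth): 420x560x3 uint8, red, green, blue; 420x560 float32, m along the optical axis (not along the pixel's ray), 0 where there is no reading.
- optics.get_calibration(name): a dict with "fx", "fy", "cx", "cy" (pixels), "extrinsics" (4x4, takes a point from world to camera coordinates). Camera axes: x right, y down, z forward; pixel columns grow to the right and rows downward; lengths in m; the calibration is good to about 2 mm. The wrist camera is an equidistant fisheye: a pixel r from the principal point sees the ray r / f radians off the axis. A picture is of the moment at which its call begins: read the wrist's pose just before it. get_calibration takes no time and is no camera call; for the wrist camera it gives the pose at the moment of the call.
- workorder.finish_job(): hands the job in; it is judged then, once.
The state is a dict: "clock": time; "q": joint angles; "qd": joint speeds; "joint_torque": joint torques, N m; "tool_pos": TCP position; "eef_rot": TCP orientation; "contact_force": force on the tool from outside, world axes, zero at the start; "moment": the same for the moment, N m; "opening": opening from 0.0 (shut) to 1.0 (fully open); "finger_force": force on a finger pad.
Only numpy, scipy, OpenCV 4.12 (cv2) and the standard library are available. Lean on these libraries where they do the work, as an engineer would, in place of code of your own. Each camera call takes 0.05 s, during which the arm holds its last target. There are 200 camera calls.

## Working session

There is one attempt and no reset: what is moved stays moved. The work goes in short steps, Python scripts to look and compute and a shell command to move; the robot and the scene stay as the last step left them, time stands still between calls to the robot, and variables do not carry over. Pictures are saved under pics/ and viewed, at most 14 in all, crops included, and the job is handed in when it is done.

```bash
ls; mkdir -p pics; python3 - <<'E'
from plant import r, optics
import cv2, numpy as np
print(r.get_state(), r.grip_point_offset)
for n in ("top","side"):
    p,d=optics.snapshot(n); cv2.imwrite(f"pics/{n}0.png",p[:,:,::-1]); np.savez(f"{n}0.npz",p=p,d=d,**optics.get_calibration(n))
    print(n,optics.get_calibration(n))
E
```

```text
pics
{'clock': 0.0, 'q': array([-1.14422886,  0.68995655, -0.19451978,  1.5663593 ,  0.15732324,
        0.90248275, -0.2150662 ]), 'qd': array([ 7.99115661e-04,  3.41508258e-04, -1.77366147e-03,  1.50968336e-04,
        5.84762411e-05, -5.45399991e-04, -2.55086662e-04]), 'joint_torque': array([-8.06214052e-05, -5.27564549e+01, -1.26708113e+00, -1.53428364e+01,
       -5.26760670e-02,  6.55277327e-03,  1.63399814e-04]), 'tool_pos': array([0.23902222, 0.57680304, 0.23792323]), 'eef_rot': array([ 1.95055626e-01,  9.80791763e-01, -8.99758966e-04, -1.03894262e-04]), 'contact_force': array([ 0.41644259, -0.09451972,  0.13252144]), 'moment': array([-0.03141329, -0.0841813 , -0.02665709]), 'finger_force': 0.0, 'opening': 1.0006439432532361} -0.0187
top {'fx': 489.47428924937617, 'fy': 489.47428924937617, 'cx': 289.41147676354046, 'cy': 205.07173548882147, 'extrinsics': array([[ 0.00271357, -0.99997867,  0.00594163,  0.00940258],
       [-0.99239453, -0.00342412, -0.12305027,  0.5069103 ],
       [ 0.12306799, -0.00556254, -0.99238265,  1.33099653],
       [ 0.        ,  0.        ,  0.        ,  1.        ]])}
side {'fx': 467.085659212373, 'fy': 467.085659212373, 'cx': 278.22038072736257, 'cy': 210.10166418330425, 'extrinsics': array([[-0.87177914, -0.48971155,  0.01355474,  0.42837894],
       [-0.19290436,  0.31771017, -0.92835777,  0.15253569],
       [ 0.45032105, -0.81193771, -0.3714406 ,  0.92281099],
       [ 0.        ,  0.        ,  0.        ,  1.        ]])}
```

View pics/top0.png

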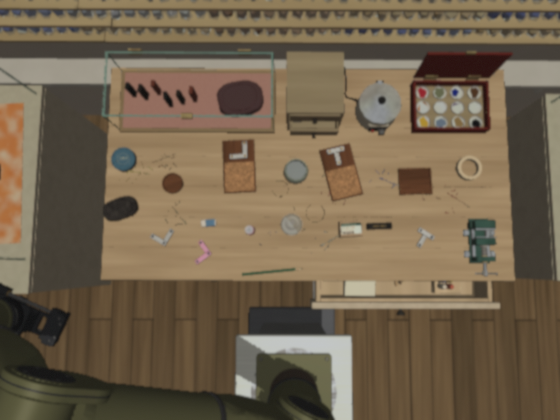

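View pics/side0.png

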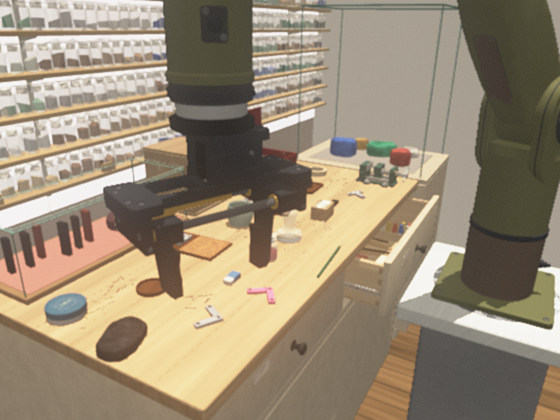

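The top view shows these candidates:
- **L brace:** grey L at (162,238), which fits. The pink L at (203,252) is the decoy.
- **T brace:** at (425,237).
- **Jar:** pinkish disc at (249,230).
- **Carton:** at (349,229).
- **Trays:** round at (172,184), rectangular at (414,181).
- **Pads:** L at (239,170), T at (341,172).
- **Bystanders:** water pot at (295,171), muller at (291,225).

I'll confirm in one enlarged crop.

```bash
cat > h.py <<'E'
import numpy as np, cv2
from plant import r, optics
from scipy.spatial.transform import Rotation as R
def px2w(c,u,v,z):
    E=c["extrinsics"]; d=E[:3,:3].T@np.array([(u-c["cx"])/c["fx"],(v-c["cy"])/c["fy"],1]); o=-E[:3,:3].T@E[:3,3]
    return (o+d*(z-o[2])/d[2])
def w2px(c,P):
    q=c["extrinsics"][:3,:3]@np.array(P)+c["extrinsics"][:3,3]; return c["fx"]*q[0]/q[2]+c["cx"],c["fy"]*q[1]/q[2]+c["cy"]
def wr2w(c,u,v,z):  # wrist fisheye
    E=c["extrinsics"]; a=np.array([(u-c["cx"])/c["fx"],(v-c["cy"])/c["fy"]]); t=np.hypot(*a)
    d=np.r_[a/max(t,1e-9)*np.sin(t),np.cos(t)]; d=E[:3,:3].T@d; o=-E[:3,:3].T@E[:3,3]
    return o+d*(z-o[2])/d[2]
def todo(xy,z=None,yaw=None):
    """cm in tool axes to go to world TCP target; yaw = wanted world direction (deg) of tool y (mod 180). rows shift then spin"""
    s=r.get_state(); M=R.from_quat(s["eef_rot"]).as_matrix(); p=s["tool_pos"]
    t=np.r_[xy,p[2] if z is None else z]
    out=M.T@(t-p)*100
    ay=np.degrees(np.arctan2(M[1,1],M[0,1]))
    sp=None if yaw is None else -((yaw-ay+90)%180-90)
    print("tcp",p.round(4),"tool y dir %.1f"%ay,"shift cm",out.round(2),"spin",sp, "q7 %.2f"%s["q"][6], "t %.2f"%s["clock"],"op %.2f"%s["opening"])
E
python3 - <<'E'
from h import *
a=np.load("top0.npz"); c={k:a[k] for k in a.files}
for n,(u,v,z) in dict(L=(162,238,.007),pink=(203,252,.007),T=(425,237,.007),jar=(249,230,.05),carton=(349,229,.036),tr=(172,184,.009),tb=(415,181,.009),padL=(239,177,.006),padT=(344,182,.006),pot=(295,171,.054),mul=(291,225,.04)).items(): print(n,px2w(c,u,v,z).round(3))
p=a["p"][:,:,::-1]
cv2.imwrite("pics/c1.png",np.vstack([cv2.resize(p[130:275,100:300],(800,580),interpolation=2)]))
cv2.imwrite("pics/c2.png",cv2.resize(p[130:275,300:500],(800,580),interpolation=2))
E
```

```text
L [0.416 0.368 0.007]
pink [0.377 0.252 0.007]
T [ 0.421 -0.371  0.007]
jar [0.436 0.121 0.05 ]
carton [ 0.44  -0.154  0.036]
tr [0.569 0.344 0.009]
tb [ 0.58  -0.347  0.009]
padL [0.59  0.155 0.006]
padT [ 0.577 -0.145  0.006]
pot [ 0.599 -0.004  0.054]
mul [0.451 0.006 0.04 ]
```

View pics/c1.png

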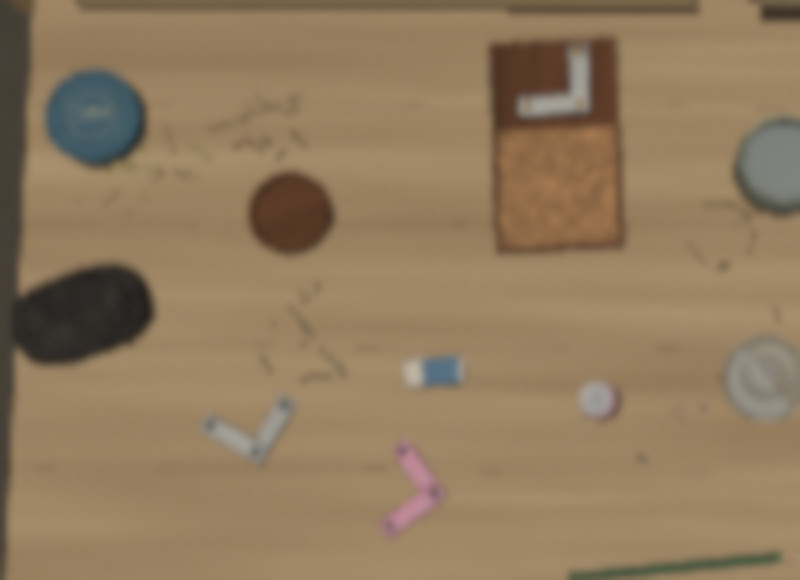

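View pics/c2.png

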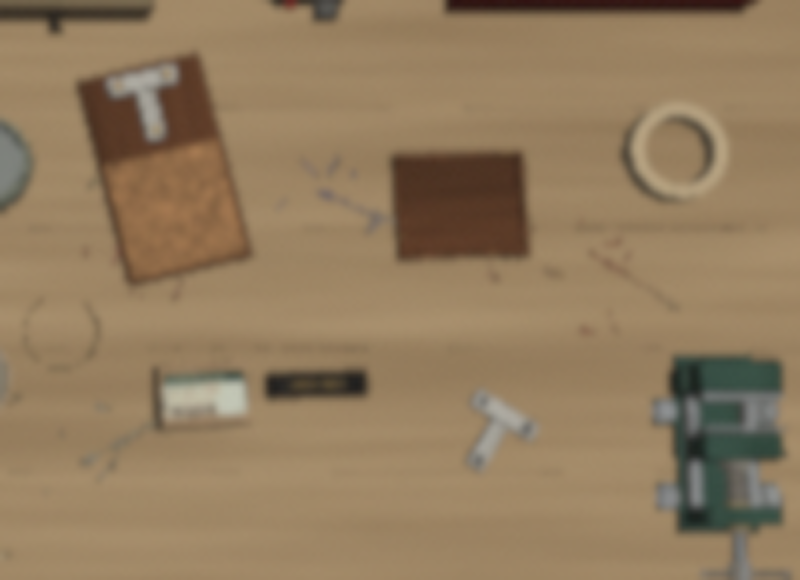

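The crops confirm it. The steel L is grey, with its corner at about (164,242) and leg ends at (152,235) and (172,230). The other L is pink. The pad samples are L at left and T at right. The carton shows a label and a dark edge, so I'll check its height by depth and refine everything by mask.

```bash
python3 - <<'E'
from h import *
a=np.load("top0.npz"); c={k:a[k] for k in a.files}; p=a["p"]; d=a["d"]
hsv=cv2.cvtColor(p,cv2.COLOR_RGB2HSV)
E=c["extrinsics"]; Ri=E[:3,:3].T; o=-Ri@E[:3,3]
v,u=np.mgrid[:420,:560]; P=np.stack([(u-c["cx"])/c["fx"]*d,(v-c["cy"])/c["fy"]*d,d],-1)@Ri.T+o
H=P[...,2]
for n,(uu,vv) in dict(carton=(350,229),jar=(249,230),black=(378,226),blue=(209,223),bench=(320,215)).items(): print(n,np.round(H[vv-2:vv+3,uu-2:uu+3].mean()*1000,1))
m=((H[215:245,335:365]>.02)).astype(np.uint8); 
cs=max(cv2.findContours(m,0,2)[0],key=cv2.contourArea)
b=cv2.boxPoints(cv2.minAreaRect(cs))+[335,215]; h=H[225:234,345:355].mean()
w=np.array([px2w(c,*q,h)[:2] for q in b]); print("carton",h,w.mean(0).round(4),"sides",np.linalg.norm(w-np.roll(w,1,0),axis=1).round(4),"ang",np.degrees(np.arctan2(*(w[1]-w[0])[::-1])), np.degrees(np.arctan2(*(w[2]-w[1])[::-1])))
def blob(mask,x0,y0,x1,y1,z,name):
    m=np.zeros_like(mask); m[y0:y1,x0:x1]=mask[y0:y1,x0:x1]
    cs=max(cv2.findContours(m.astype(np.uint8),0,2)[0],key=cv2.contourArea)
    rc=cv2.minAreaRect(cs); b=cv2.boxPoints(rc); w=np.array([px2w(c,*q,z)[:2] for q in b]); M=cv2.moments(cs)
    e=w[1]-w[0];f=w[2]-w[1]
    print(name,"centre",w.mean(0).round(4),"centroid",px2w(c,M["m10"]/M["m00"],M["m01"]/M["m00"],z)[:2].round(4),"sides",np.linalg.norm(e).round(4),np.linalg.norm(f).round(4),"ang %.1f %.1f"%(np.degrees(np.arctan2(e[1],e[0])),np.degrees(np.arctan2(f[1],f[0]))))
h_,s_,v_=[hsv[...,i].astype(int) for i in range(3)]
print("cork",hsv[180,238],"wood",hsv[205,320],"dark",hsv[145,230],hsv[180,172],hsv[181,415],"brace",hsv[236,155],hsv[236,423],hsv[240,165])
cork_or_dark=((v_<115)&(s_>90))|((s_>115)&(h_<15))
blob((v_<120)&(s_>80),158,168,190,198,.009,"tray_round")
blob((v_<120)&(s_>80),395,165,436,199,.009,"tray_box")
blob((s_<45)&(v_>120),145,225,180,250,.007,"L")
blob((s_<45)&(v_>120),412,222,440,250,.007,"T")
cv2.imwrite("pics/dbg.png",np.uint8(cork_or_dark)*255)
for n,(x0,y0,x1,y1) in dict(padL=(220,136,260,198),padT=(314,140,366,206)).items(): blob(cork_or_dark,x0,y0,x1,y1,.006,n)
E
```

```text
carton 34.9
jar 60.3
black 8.7
blue 10.7
bench -0.3
carton 0.03567415999408741 [ 0.4416 -0.1581] sides [0.0446 0.0632 0.0447 0.0629] ang -85.72004365548557 -176.80508292903954
cork [ 15 127 144] wood [ 17  93 154] dark [ 12 147  87] [ 11 141  92] [ 12 145  86] brace [ 20  25 154] [ 23  20 156] [ 21  17 147]
tray_round centre [0.5725 0.3439] centroid [0.5719 0.3439] sides 0.0579 0.0575 ang -43.4 -134.5
tray_box centre [ 0.5801 -0.3442] centroid [ 0.5805 -0.3451] sides 0.0974 0.0752 ang -89.8 178.1
L centre [0.4161 0.366 ] centroid [0.4163 0.3668] sides 0.0615 0.0371 ang -74.1 -162.8
T centre [ 0.4196 -0.3718] centroid [ 0.4227 -0.3676] sides 0.0512 0.0439 ang -5.5 -93.6
padL centre [0.6235 0.1569] centroid [0.616  0.1575] sides 0.0905 0.1524 ang -87.0 -176.7
padT centre [ 0.6065 -0.1343] centroid [ 0.5976 -0.1361] sides 0.0912 0.1519 ang -75.5 -166.9
```

```bash
python3 - <<'E'
from h import *
todo((.436,.121),.2,0)
E
```

```text
tcp [0.2391 0.5769 0.238 ] tool y dir 67.5 shift cm [-35.64 -34.57   3.86] spin 67.49701285000866 q7 -0.22 t 0.10 op 1.00
```

```bash
M='-m creep'
python3 -m creep '[{"grip":1,"tx":-2.2,"ty":-2.2,"tz":0},{"grip":1,"tx":-2.2,"ty":-2.2,"tz":0},{"grip":1,"tx":-2.2,"ty":-2.2,"tz":0},{"grip":1,"tx":-2.2,"ty":-2.2,"tz":0},{"grip":1,"tx":-2.2,"ty":-2.2,"tz":0},{"grip":1,"tx":-2.2,"ty":-2.2,"tz":0},{"grip":1,"tx":-2.2,"ty":-2.2,"tz":0},{"grip":1,"tx":-2.2,"ty":-2.2,"tz":0}]'
python3 -m creep '[{"grip":1,"tx":-2.2,"ty":-2.1,"tz":0.5},{"grip":1,"tx":-2.2,"ty":-2.1,"tz":0.5},{"grip":1,"tx":-2.2,"ty":-2.1,"tz":0.5},{"grip":1,"tx":-2.2,"ty":-2.1,"tz":0.5},{"grip":1,"tx":-2.2,"ty":-2.1,"tz":0.5},{"grip":1,"tx":-2.2,"ty":-2.1,"tz":0.5},{"grip":1,"tx":-2.2,"ty":-2.1,"tz":0.5},{"grip":1,"tx":-2.2,"ty":-2.1,"tz":0.5}]'
python3 -m creep '[{"grip":1,"spin":7},{"grip":1,"spin":7},{"grip":1,"spin":7},{"grip":1,"spin":7},{"grip":1,"spin":7},{"grip":1,"spin":7},{"grip":1,"spin":7},{"grip":1,"spin":7}]'
python3 -m creep '[{"grip":1,"spin":7},{"grip":1,"spin":4.5},{"grip":1}]'
python3 - <<'E'
from h import *
todo((.436,.121),.2,0)
c=optics.get_calibration("wrist"); p,d=optics.snapshot("wrist"); np.savez("w1.npz",p=p,d=d,**c); cv2.imwrite("pics/w1.png",p[:,:,::-1]); print(c["fx"],c["cx"],c["cy"])
E
```

```text
tcp [0.2391 0.5769 0.238 ] tool y dir 67.5 shift cm [-35.64 -34.57   3.86] spin 67.49701285000866 q7 -0.22 t 0.10 op 1.00
325.19226210127806 277.79435052752933 205.49000323255643$[0]: bad value
$[0]: bad value
$[0]: bad value
$[0]: bad value
```

View pics/w1.png

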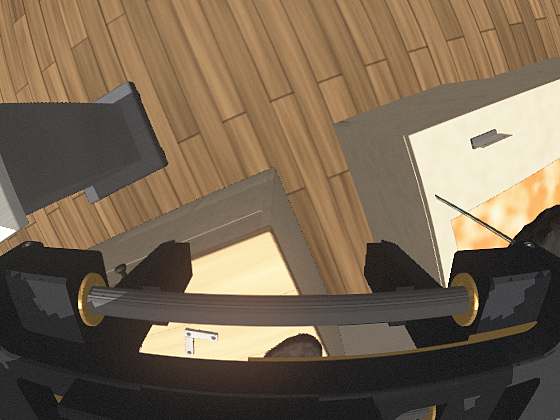

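The moves were refused ("bad value"). The wrist picture shows the arm still at its start, with the L brace in view at (200,340). I'll test the row format with a single row.

```bash
python3 -m creep '[{"grip":1.0,"tx":-2.2,"ty":-2.2,"tz":0.0,"spin":0.0}]'; echo; python3 -m creep '[{"grip":0.9,"tx":-2.2,"ty":-2.2,"tz":0,"spin":0}]'
```

```text
clock: 0.23
tool_pos: [0.2468, 0.5538, 0.2384]
eef_rot: [0.192, 0.981, 0.003, -0.002]
contact_force: [0.2, 1.4, -0.2]
opening: 0.998
finger_force: 0.0

clock: 0.32
tool_pos: [0.2617, 0.5205, 0.2382]
eef_rot: [0.193, 0.981, 0.0, -0.001]
contact_force: [1.7, -0.1, -0.7]
opening: 0.958
finger_force: 0.0
```

```bash
python3 -m creep '[{"grip":1,"tx":-2.2,"ty":-2.1,"tz":0.3,"spin":0},{"grip":1,"tx":-2.2,"ty":-2.1,"tz":0.3,"spin":0},{"grip":1,"tx":-2.2,"ty":-2.1,"tz":0.3,"spin":0},{"grip":1,"tx":-2.2,"ty":-2.1,"tz":0.3,"spin":0},{"grip":1,"tx":-2.2,"ty":-2.1,"tz":0.3,"spin":0},{"grip":1,"tx":-2.2,"ty":-2.1,"tz":0.3,"spin":0},{"grip":1,"tx":-2.2,"ty":-2.1,"tz":0.3,"spin":0},{"grip":1,"tx":-2.2,"ty":-2.1,"tz":0.3,"spin":0}]' >/dev/null
python3 -m creep '[{"grip":1,"tx":-2.2,"ty":-2.1,"tz":0.3,"spin":0},{"grip":1,"tx":-2.2,"ty":-2.1,"tz":0.3,"spin":0},{"grip":1,"tx":-2.2,"ty":-2.1,"tz":0.3,"spin":0},{"grip":1,"tx":-2.2,"ty":-2.1,"tz":0.3,"spin":0},{"grip":1,"tx":-2.2,"ty":-2.1,"tz":0.3,"spin":0},{"grip":1,"tx":-2.2,"ty":-2.1,"tz":0.3,"spin":0},{"grip":1,"tx":0,"ty":0,"tz":0,"spin":7},{"grip":1,"tx":0,"ty":0,"tz":0,"spin":7}]' >/dev/null
python3 -m creep '[{"grip":1,"tx":0,"ty":0,"tz":0,"spin":7},{"grip":1,"tx":0,"ty":0,"tz":0,"spin":7},{"grip":1,"tx":0,"ty":0,"tz":0,"spin":7},{"grip":1,"tx":0,"ty":0,"tz":0,"spin":7},{"grip":1,"tx":0,"ty":0,"tz":0,"spin":7},{"grip":1,"tx":0,"ty":0,"tz":0,"spin":7},{"grip":1,"tx":0,"ty":0,"tz":0,"spin":7},{"grip":1,"tx":0,"ty":0,"tz":0,"spin":4.5}]'
python3 -m creep '[{"grip":1,"tx":0,"ty":0,"tz":0,"spin":0},{"grip":1,"tx":0,"ty":0,"tz":0,"spin":0}]' >/dev/null
python3 - <<'E'
from h import *
todo((.436,.121),.2,0)
c=optics.get_calibration("wrist"); p,d=optics.snapshot("wrist"); np.savez("w1.npz",p=p,d=d,**c); cv2.imwrite("pics/w2.png",p[:,:,::-1])
E
```

```text
clock: 2.32
tool_pos: [0.435, 0.1305, 0.1967]
eef_rot: [0.709, 0.705, -0.0, -0.0]
contact_force: [0.4, -0.1, -0.4]
opening: 0.997
finger_force: 0.0
tcp [0.435  0.1305 0.1966] tool y dir 0.1 shift cm [-0.96  0.1  -0.34] spin 0.14838374135803178 q7 -0.28 t 2.48 op 1.00
```

View pics/w2.png

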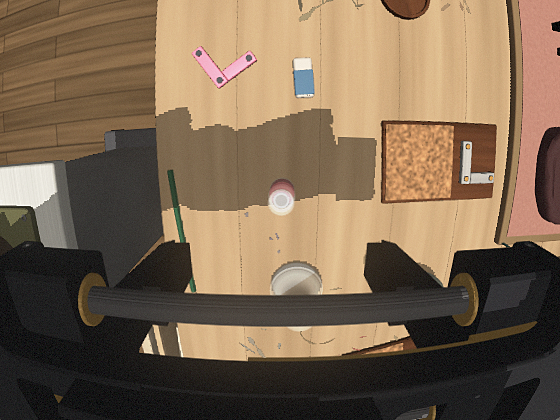

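The wrist view shows the jar stopper at (281,201), the muller at (297,290), and the L board with corners at (382,122), (496,125), (494,203) and (381,199).

```bash
python3 - <<'E'
from h import *
a=np.load("w1.npz"); c={k:a[k] for k in a.files}
j=wr2w(c,281,201,.061); print("jar",j, "muller",wr2w(c,297,288,.04))
q=[wr2w(c,u,v,.006)[:2] for u,v in [(382,122),(496,125),(494,203),(381,199)]]; print(np.round(q,4), np.mean(q,0))
todo(j[:2],.02,0)
E
```

```text
jar [0.43832579 0.12507448 0.061     ] muller [0.45606392 0.0238343  0.04      ]
[[0.5459 0.1977]
 [0.6986 0.2068]
 [0.709  0.1093]
 [0.5497 0.1133]] [0.62580682 0.15680301]
tcp [0.435  0.1305 0.1967] tool y dir 0.1 shift cm [-0.55  0.34 17.67] spin 0.14576167922741945 q7 -0.28 t 2.53 op 1.00
```

```bash
python3 -m creep '[{"grip":1,"tx":-0.7,"ty":0.3,"tz":0,"spin":0},{"grip":1,"tx":0,"ty":0,"tz":3,"spin":0},{"grip":1,"tx":0,"ty":0,"tz":3,"spin":0},{"grip":1,"tx":0,"ty":0,"tz":3,"spin":0},{"grip":1,"tx":0,"ty":0,"tz":3,"spin":0},{"grip":1,"tx":0,"ty":0,"tz":3,"spin":0},{"grip":1,"tx":0,"ty":0,"tz":2.4,"spin":0},{"grip":1,"tx":0,"ty":0,"tz":0,"spin":0}]' 15
python3 -m creep '[{"grip":-1,"tx":0,"ty":0,"tz":0,"spin":0},{"grip":-1,"tx":0,"ty":0,"tz":0,"spin":0},{"grip":-1,"tx":0,"ty":0,"tz":0,"spin":0},{"grip":-1,"tx":0,"ty":0,"tz":0,"spin":0},{"grip":-1,"tx":0,"ty":0,"tz":0,"spin":0},{"grip":-1,"tx":0,"ty":0,"tz":0,"spin":0},{"grip":-1,"tx":0,"ty":0,"tz":0,"spin":0},{"grip":-1,"tx":0,"ty":0,"tz":0,"spin":0}]' 15
```

```text
clock: 3.2
tool_pos: [0.4384, 0.1231, 0.0211]
eef_rot: [0.707, 0.707, -0.005, -0.003]
contact_force: [0.5, 0.2, 0.3]
opening: 0.999
finger_force: 0.0
clock: 3.87
tool_pos: [0.4403, 0.1241, 0.0248]
eef_rot: [0.707, 0.707, -0.002, -0.001]
contact_force: [0.3, -0.2, -0.7]
opening: 0.418
finger_force: 0.0
```

```bash
python3 -m creep '[{"grip":-1,"tx":0,"ty":0,"tz":0,"spin":0},{"grip":-1,"tx":0,"ty":0,"tz":0,"spin":0},{"grip":-1,"tx":0,"ty":0,"tz":0,"spin":0},{"grip":-1,"tx":0,"ty":0,"tz":0,"spin":0}]'
python3 -m creep '[{"grip":-1,"tx":0,"ty":0,"tz":-2,"spin":0},{"grip":-1,"tx":0,"ty":0,"tz":-2.5,"spin":0},{"grip":-1,"tx":0,"ty":0,"tz":-2.5,"spin":0},{"grip":-1,"tx":0,"ty":0,"tz":-2,"spin":0},{"grip":-1,"tx":0,"ty":0,"tz":-1,"spin":0},{"grip":-1,"tx":0,"ty":0,"tz":0,"spin":0}]'
python3 - <<'E'
from h import *
todo((.572,.344),.025,0)
E
```

```text
clock: 4.2
tool_pos: [0.4401, 0.124, 0.0245]
eef_rot: [0.707, 0.707, -0.002, -0.001]
contact_force: [-1.1, -0.7, 1.1]
opening: 0.294
finger_force: 15.0
clock: 4.7
tool_pos: [0.4417, 0.1245, 0.1264]
eef_rot: [0.707, 0.707, -0.0, -0.0]
contact_force: [-0.1, 0.9, 0.2]
opening: 0.293
finger_force: 15.0
tcp [0.4417 0.1245 0.1264] tool y dir -0.0 shift cm [21.95 13.03 10.14] spin -0.01242910240796391 q7 -0.23 t 4.70 op 0.29
```

```bash
python3 -m creep '[{"grip":-1,"tx":1.5,"ty":0.9,"tz":0,"spin":0},{"grip":-1,"tx":2.9,"ty":1.7,"tz":0,"spin":0},{"grip":-1,"tx":3.5,"ty":2.1,"tz":0,"spin":0},{"grip":-1,"tx":3.5,"ty":2.1,"tz":0,"spin":0},{"grip":-1,"tx":3.5,"ty":2.1,"tz":0,"spin":0},{"grip":-1,"tx":3.5,"ty":2.1,"tz":0,"spin":0},{"grip":-1,"tx":2.3,"ty":1.4,"tz":0,"spin":0},{"grip":-1,"tx":1.2,"ty":0.6,"tz":0,"spin":0}]'
python3 -m creep '[{"grip":-1,"tx":0,"ty":0,"tz":0,"spin":0},{"grip":-1,"tx":0,"ty":0,"tz":0,"spin":0}]'
python3 - <<'E'
from h import *
todo((.572,.344),.029,0)
c=optics.get_calibration("wrist"); p,d=optics.snapshot("wrist"); np.savez("w2.npz",p=p,d=d,**c); cv2.imwrite("pics/w3.png",p[:,:,::-1])
E
```

```text
clock: 5.37
tool_pos: [0.5713, 0.3479, 0.122]
eef_rot: [0.706, 0.708, -0.001, -0.002]
contact_force: [0.4, 0.4, -0.5]
opening: 0.296
finger_force: 15.0
clock: 5.53
tool_pos: [0.5696, 0.3426, 0.122]
eef_rot: [0.707, 0.707, -0.003, -0.001]
contact_force: [-0.1, -0.8, -0.3]
opening: 0.293
finger_force: 15.0
tcp [0.5696 0.3426 0.122 ] tool y dir 0.0 shift cm [0.16 0.3  9.3 ] spin 0.04271294361372213 q7 -0.45 t 5.53 op 0.29
```

View pics/w3.png

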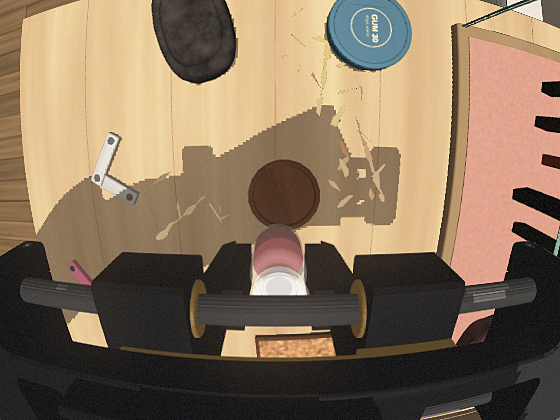

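The wrist view shows the jar held upright at (279,265), the round tray centred at (284,193), and the L brace with its corner at (97,180) and ends at (114,135) and (137,200).

```bash
python3 - <<'E'
from h import *
a=np.load("w2.npz"); c={k:a[k] for k in a.files}
e=[wr2w(c,u,v,.009)[:2] for u,v in [(249,193),(320,193),(284,159),(284,228)]]; print(np.round(e,4)); print("tray",(e[0]+e[1])/2,(e[2]+e[3])/2)
hsv=cv2.cvtColor(a["p"],cv2.COLOR_RGB2HSV); m=np.zeros((420,560),np.uint8); m[120:215,80:150]=((hsv[...,1]<40)&(hsv[...,2]>90))[120:215,80:150]
cs=max(cv2.findContours(m,0,2)[0],key=cv2.contourArea)
W=np.array([wr2w(c,*q[0],.007)[:2] for q in cs],np.float32); print("area",cv2.contourArea(W)*1e6)
M=cv2.moments((W*1e4)); print("L centroid",M["m10"]/M["m00"]/1e4,M["m01"]/M["m00"]/1e4)
ap=cv2.approxPolyDP(W,.004,True)[:,0]; print(ap.round(4))
todo((.572,.344),.029,0)
E
```

```text
[[0.5456 0.3496]
 [0.6041 0.3497]
 [0.5743 0.3777]
 [0.5746 0.3192]]
tray [0.57486585 0.34962953] [0.57443562 0.34841873]
area 1064.5546903158554
L centroid 0.419386850877597 0.36932358319960695
[[0.4211 0.4052]
 [0.3967 0.3626]
 [0.4395 0.3396]
 [0.4459 0.3506]
 [0.4133 0.3677]
 [0.4321 0.3982]]
tcp [0.5696 0.3413 0.1224] tool y dir -0.0 shift cm [0.31 0.31 9.33] spin -0.04863190170416942 q7 -0.45 t 5.58 op 0.29
```

```bash
python3 -m creep '[{"grip":-1,"tx":0.5,"ty":0.4,"tz":0,"spin":0},{"grip":-1,"tx":0,"ty":0,"tz":2.5,"spin":0},{"grip":-1,"tx":0,"ty":0,"tz":2.5,"spin":0},{"grip":-1,"tx":0,"ty":0,"tz":2,"spin":0},{"grip":-1,"tx":0,"ty":0,"tz":1,"spin":0},{"grip":-1,"tx":0,"ty":0,"tz":0.5,"spin":0},{"grip":-1,"tx":0,"ty":0,"tz":0,"spin":0},{"grip":-1,"tx":0,"ty":0,"tz":0,"spin":0}]'
python3 -m creep '[{"grip":-1,"tx":0,"ty":0,"tz":0.3,"spin":0},{"grip":-1,"tx":0,"ty":0,"tz":0.2,"spin":0},{"grip":-1,"tx":0,"ty":0,"tz":0.2,"spin":0},{"grip":-1,"tx":0,"ty":0,"tz":0,"spin":0}]'
```

```text
clock: 6.25
tool_pos: [0.575, 0.348, 0.0396]
eef_rot: [0.707, 0.707, -0.001, -0.001]
contact_force: [0.1, 0.2, -0.2]
opening: 0.294
finger_force: 15.0
clock: 6.58
tool_pos: [0.5742, 0.3481, 0.0318]
eef_rot: [0.707, 0.707, -0.002, -0.001]
contact_force: [-0.8, -0.7, -0.4]
opening: 0.293
finger_force: 15.0
```

Next: down another 3 mm, release, rise, and check.

```bash
python3 -m creep '[{"grip":-1,"tx":0,"ty":0,"tz":0.2,"spin":0},{"grip":-1,"tx":0,"ty":0,"tz":0.1,"spin":0},{"grip":-1,"tx":0,"ty":0,"tz":0,"spin":0}]'
python3 -m creep '[{"grip":-0.2,"tx":0,"ty":0,"tz":0,"spin":0},{"grip":0,"tx":0,"ty":0,"tz":0,"spin":0},{"grip":0.3,"tx":0,"ty":0,"tz":0,"spin":0},{"grip":1,"tx":0,"ty":0,"tz":0,"spin":0},{"grip":1,"tx":0,"ty":0,"tz":0,"spin":0},{"grip":1,"tx":0,"ty":0,"tz":0,"spin":0},{"grip":1,"tx":0,"ty":0,"tz":-2,"spin":0},{"grip":1,"tx":0,"ty":0,"tz":-3,"spin":0}]'
python3 -m creep '[{"grip":1,"tx":0,"ty":0,"tz":-4,"spin":0},{"grip":1,"tx":0,"ty":0,"tz":-4,"spin":0},{"grip":1,"tx":0,"ty":0,"tz":-4,"spin":0},{"grip":1,"tx":0,"ty":0,"tz":-1,"spin":0},{"grip":1,"tx":0,"ty":0,"tz":0,"spin":0}]'
python3 - <<'E'
from h import *
c=optics.get_calibration("wrist"); p,d=optics.snapshot("wrist"); cv2.imwrite("pics/w4.png",p[100:320,130:430,::-1])
todo((.4405,-.1581),.16,0)
E
```

```text
clock: 6.83
tool_pos: [0.5742, 0.3481, 0.0287]
eef_rot: [0.707, 0.707, -0.002, -0.001]
contact_force: [0.3, -0.1, -0.2]
opening: 0.29
finger_force: 15.0
clock: 7.5
tool_pos: [0.572, 0.3469, 0.0763]
eef_rot: [0.707, 0.707, -0.005, -0.002]
contact_force: [0.4, 0.3, 0.0]
opening: 0.87
finger_force: 0.0
clock: 7.92
tool_pos: [0.5773, 0.3494, 0.2131]
eef_rot: [0.707, 0.707, 0.002, -0.0]
contact_force: [0.9, -0.3, -0.9]
opening: 1.003
finger_force: 0.0
tcp [0.5755 0.3486 0.21  ] tool y dir -0.0 shift cm [-50.67 -13.49   5.  ] spin -0.00101418969865108 q7 -0.47 t 7.97 op 1.00
```

View pics/w4.png

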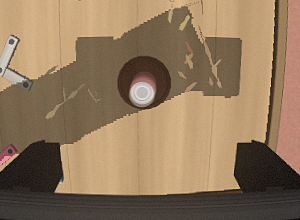

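The crop shows the jar standing upright in the round tray, at about (143,90). Next is the carton.

```bash
python3 -m creep '[{"grip":1,"tx":-3.4,"ty":-0.9,"tz":0,"spin":0},{"grip":1,"tx":-3.6,"ty":-0.96,"tz":0,"spin":0},{"grip":1,"tx":-3.6,"ty":-0.96,"tz":0,"spin":0},{"grip":1,"tx":-3.6,"ty":-0.96,"tz":0,"spin":0},{"grip":1,"tx":-3.6,"ty":-0.96,"tz":0,"spin":0},{"grip":1,"tx":-3.6,"ty":-0.96,"tz":0,"spin":0},{"grip":1,"tx":-3.6,"ty":-0.96,"tz":0,"spin":0},{"grip":1,"tx":-3.6,"ty":-0.96,"tz":0,"spin":0}]' >/dev/null
python3 -m creep '[{"grip":1,"tx":-3.6,"ty":-0.96,"tz":0,"spin":0},{"grip":1,"tx":-3.6,"ty":-0.96,"tz":0,"spin":0},{"grip":1,"tx":-3.6,"ty":-0.96,"tz":0,"spin":0},{"grip":1,"tx":-3.6,"ty":-0.96,"tz":0,"spin":0},{"grip":1,"tx":-3.6,"ty":-0.96,"tz":0,"spin":0},{"grip":1,"tx":-3,"ty":-0.96,"tz":0,"spin":0},{"grip":1,"tx":0,"ty":0,"tz":0,"spin":-3.5},{"grip":1,"tx":0,"ty":0,"tz":0,"spin":0}]'
python3 - <<'E'
from h import *
todo((.4405,-.1581),.16,3.5)
c=optics.get_calibration("wrist"); p,d=optics.snapshot("wrist"); np.savez("w5.npz",p=p,d=d,**c); cv2.imwrite("pics/w5.png",p[:,:,::-1])
E
```

```text
clock: 9.3
tool_pos: [0.4387, -0.1494, 0.208]
eef_rot: [0.686, 0.727, -0.003, -0.003]
contact_force: [0.6, -0.2, 0.1]
opening: 1.004
finger_force: 0.0
tcp [ 0.4387 -0.1494  0.208 ] tool y dir 3.3 shift cm [-0.88  0.17  4.8 ] spin -0.17726599975884483 q7 0.35 t 9.30 op 1.00
```

View pics/w5.png

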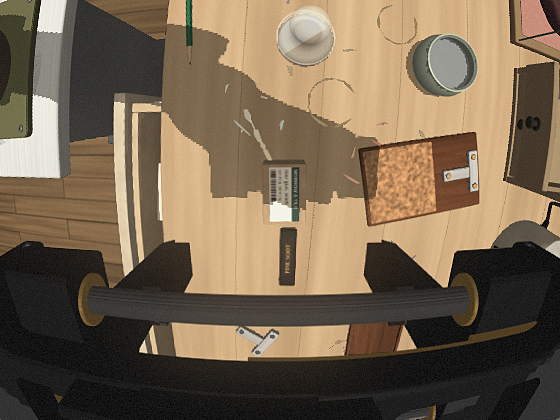

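The wrist view shows the carton's labelled top centred at about (283,195), upright. The black "PINE SOOT" block is at (288,257), clear of the fingers, which close along x. The T brace is at (258,340), and the T board at (420,180) carries a T sample.

```bash
python3 - <<'E'
from h import *
a=np.load("w5.npz"); c={k:a[k] for k in a.files}
j=wr2w(c,283,195,.036); print("carton",j)
for q in [(265,168),(302,168),(299,222),(265,222)]: print(wr2w(c,*q,.036)[:2].round(4))
q=[wr2w(c,u,v,.006)[:2] for u,v in [(360,149),(474,132),(482,209),(371,226)]]; print("padT",np.round(q,4).tolist(), np.mean(q,0))
todo(((.4405+j[0])/2,(-.1581+j[1])/2),.011,3.5)
E
```

```text
carton [ 0.44342825 -0.15780374  0.036     ]
[ 0.424  -0.1314]
[ 0.4606 -0.1292]
[ 0.4617 -0.1854]
[ 0.4266 -0.1875]
padT [[0.525, -0.1081], [0.6692, -0.0719], [0.7006, -0.1665], [0.5486, -0.1956]] [ 0.61088088 -0.13555436]
tcp [ 0.4396 -0.1477  0.2082] tool y dir 3.4 shift cm [-1.06  0.32 19.72] spin -0.1342737194795376 q7 0.35 t 9.35 op 1.00
```

```bash
python3 -m creep '[{"grip":1,"tx":-1.0,"ty":0.3,"tz":0,"spin":0},{"grip":1,"tx":0,"ty":0,"tz":3.5,"spin":0},{"grip":1,"tx":0,"ty":0,"tz":3.5,"spin":0},{"grip":1,"tx":0,"ty":0,"tz":3.5,"spin":0},{"grip":1,"tx":0,"ty":0,"tz":3.5,"spin":0},{"grip":1,"tx":0,"ty":0,"tz":3.5,"spin":0},{"grip":1,"tx":0,"ty":0,"tz":2,"spin":0},{"grip":1,"tx":0,"ty":0,"tz":0,"spin":0}]' 12
python3 -m creep '[{"grip":-1,"tx":0,"ty":0,"tz":0,"spin":0},{"grip":-1,"tx":0,"ty":0,"tz":0,"spin":0},{"grip":-1,"tx":0,"ty":0,"tz":0,"spin":0},{"grip":-1,"tx":0,"ty":0,"tz":0,"spin":0},{"grip":-1,"tx":0,"ty":0,"tz":0,"spin":0},{"grip":-1,"tx":0,"ty":0,"tz":0,"spin":0},{"grip":-1,"tx":0,"ty":0,"tz":0,"spin":0},{"grip":-1,"tx":0,"ty":0,"tz":0,"spin":0}]' 12
```

```text
clock: 10.02
tool_pos: [0.4424, -0.156, 0.0107]
eef_rot: [0.685, 0.729, -0.003, -0.004]
contact_force: [-0.0, 0.5, -0.3]
opening: 1.003
finger_force: 0.0
clock: 10.68
tool_pos: [0.4442, -0.1578, 0.0154]
eef_rot: [0.685, 0.728, -0.002, -0.001]
contact_force: [-0.6, -0.0, 6.9]
opening: 0.497
finger_force: 12.0
```

```bash
python3 -m creep '[{"grip":-1,"tx":0,"ty":0,"tz":-1,"spin":0},{"grip":-1,"tx":0,"ty":0,"tz":-2,"spin":0},{"grip":-1,"tx":0,"ty":0,"tz":-2.5,"spin":0},{"grip":-1,"tx":0,"ty":0,"tz":-2,"spin":0},{"grip":-1,"tx":0,"ty":0,"tz":-1,"spin":0},{"grip":-1,"tx":0,"ty":0,"tz":0,"spin":0}]'
python3 - <<'E'
from h import *
todo((.580,-.345),.02,2.5)
E
```

```text
clock: 11.18
tool_pos: [0.4453, -0.158, 0.1018]
eef_rot: [0.685, 0.728, -0.001, 0.001]
contact_force: [-0.8, -0.4, -0.5]
opening: 0.498
finger_force: 12.0
tcp [ 0.4453 -0.158   0.1018] tool y dir 3.5 shift cm [-19.46  12.31   8.22] spin 0.9843691296306929 q7 0.37 t 11.18 op 0.50
```

```bash
python3 -m creep '[{"grip":-1,"tx":-1.5,"ty":0.9,"tz":0,"spin":0},{"grip":-1,"tx":-2.8,"ty":1.8,"tz":0,"spin":0},{"grip":-1,"tx":-3,"ty":1.9,"tz":0,"spin":0},{"grip":-1,"tx":-3,"ty":1.9,"tz":0,"spin":0},{"grip":-1,"tx":-3,"ty":1.9,"tz":0,"spin":0},{"grip":-1,"tx":-3,"ty":1.9,"tz":0,"spin":0},{"grip":-1,"tx":-2.1,"ty":1.3,"tz":0,"spin":0},{"grip":-1,"tx":-1.0,"ty":0.7,"tz":0,"spin":1}]'
python3 -m creep '[{"grip":-1,"tx":0,"ty":0,"tz":0,"spin":0},{"grip":-1,"tx":0,"ty":0,"tz":0,"spin":0}]'>/dev/null
python3 - <<'E'
from h import *
todo((.580,-.345),.02,2.5)
p,d=optics.snapshot("side"); cv2.imwrite("pics/s2.png",p[:,:,::-1])
t,d=optics.snapshot("top");  cv2.imwrite("pics/t2.png",cv2.resize(t[130:275,300:500],(800,580),interpolation=2)[:,:,::-1])
c=optics.get_calibration("wrist"); p,d=optics.snapshot("wrist"); np.savez("w6.npz",p=p,d=d,**c); cv2.imwrite("pics/w6.png",p[:,:,::-1])
E
```

```text
clock: 11.85
tool_pos: [0.5794, -0.3478, 0.098]
eef_rot: [0.693, 0.721, -0.002, -0.0]
contact_force: [0.6, 0.1, 0.1]
opening: 0.495
finger_force: 12.0
tcp [ 0.5779 -0.3432  0.0978] tool y dir 2.5 shift cm [-0.19  0.26  7.77] spin -0.0063018235600225125 q7 0.53 t 12.02 op 0.50
```

View pics/w6.png

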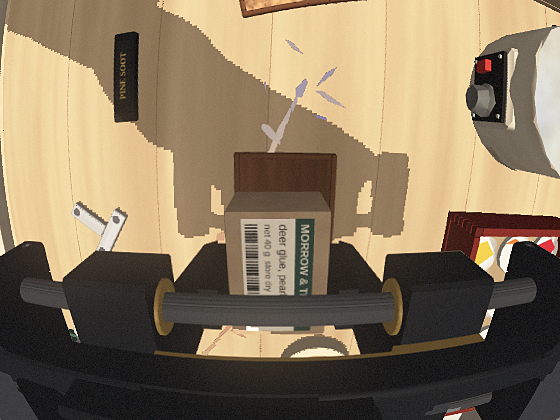

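The wrist view shows the carton held square, label side up, with the tray's near edge from (234,153) to (337,154). I'll refine from that edge.

```bash
python3 - <<'E'
from h import *
a=np.load("w6.npz"); c={k:a[k] for k in a.files}
A=wr2w(c,234.5,153,.009)[:2];B=wr2w(c,336.5,154,.009)[:2]; print(A,B,np.linalg.norm(B-A),np.degrees(np.arctan2(*(B-A)[::-1])))
m=(A+B)/2; e=(B-A)/np.linalg.norm(B-A); n=np.array([e[1],-e[0]]); print("tray centre",m+n*.047)
todo((m+n*.047),.02,2.5)
E
```

```text
[ 0.54411447 -0.3002035 ] [ 0.6188557  -0.29742487] 0.07479285694745874 2.129088908226382
tray centre [ 0.58323119 -0.34578174]
tcp [ 0.578  -0.3418  0.0988] tool y dir 2.6 shift cm [-0.43  0.56  7.87] spin 0.08871197666422859 q7 0.53 t 12.17 op 0.50
```

```bash
python3 -m creep '[{"grip":-1,"tx":-0.4,"ty":0.4,"tz":0,"spin":0},{"grip":-1,"tx":0,"ty":0,"tz":2,"spin":0},{"grip":-1,"tx":0,"ty":0,"tz":2,"spin":0},{"grip":-1,"tx":0,"ty":0,"tz":2,"spin":0},{"grip":-1,"tx":0,"ty":0,"tz":0.8,"spin":0},{"grip":-1,"tx":0,"ty":0,"tz":0.3,"spin":0},{"grip":-1,"tx":0,"ty":0,"tz":0,"spin":0},{"grip":-1,"tx":0,"ty":0,"tz":0,"spin":0}]'
python3 -m creep '[{"grip":-1,"tx":0,"ty":0,"tz":0.3,"spin":0},{"grip":-1,"tx":0,"ty":0,"tz":0.3,"spin":0},{"grip":-1,"tx":0,"ty":0,"tz":0,"spin":0}]'
```

```text
clock: 12.83
tool_pos: [0.5835, -0.348, 0.0294]
eef_rot: [0.691, 0.722, -0.002, -0.0]
contact_force: [1.1, 0.6, -0.3]
opening: 0.497
finger_force: 12.0
clock: 13.08
tool_pos: [0.5827, -0.3477, 0.0225]
eef_rot: [0.692, 0.722, -0.002, -0.001]
contact_force: [0.8, 0.3, -1.2]
opening: 0.497
finger_force: 12.0
```

```bash
python3 -m creep '[{"grip":-1,"tx":0,"ty":0,"tz":0.2,"spin":0},{"grip":-1,"tx":0,"ty":0,"tz":0.1,"spin":0},{"grip":-1,"tx":0,"ty":0,"tz":0,"spin":0}]'
python3 -m creep '[{"grip":0.2,"tx":0,"ty":0,"tz":0,"spin":0},{"grip":0.4,"tx":0,"ty":0,"tz":0,"spin":0},{"grip":1,"tx":0,"ty":0,"tz":0,"spin":0},{"grip":1,"tx":0,"ty":0,"tz":0,"spin":0},{"grip":1,"tx":0,"ty":0,"tz":0,"spin":0},{"grip":1,"tx":0,"ty":0,"tz":-2,"spin":0},{"grip":1,"tx":0,"ty":0,"tz":-4,"spin":0},{"grip":1,"tx":0,"ty":0,"tz":-4,"spin":0}]'
python3 -m creep '[{"grip":1,"tx":0,"ty":0,"tz":-4,"spin":0},{"grip":1,"tx":0,"ty":0,"tz":-4,"spin":0},{"grip":1,"tx":0,"ty":0,"tz":-1,"spin":0},{"grip":1,"tx":0,"ty":0,"tz":0,"spin":0}]'
python3 - <<'E'
from h import *
c=optics.get_calibration("wrist"); p,d=optics.snapshot("wrist"); np.savez("w7.npz",p=p,d=d,**c); cv2.imwrite("pics/w7.png",p[:,:,::-1])
hsv=cv2.cvtColor(p,cv2.COLOR_RGB2HSV)
todo((.42,-.335),.2,None)
E
```

```text
clock: 13.33
tool_pos: [0.5828, -0.3477, 0.0195]
eef_rot: [0.692, 0.722, -0.002, -0.001]
contact_force: [-0.7, 1.0, -0.6]
opening: 0.495
finger_force: 12.0
clock: 14.0
tool_pos: [0.5818, -0.3468, 0.119]
eef_rot: [0.692, 0.722, -0.002, -0.003]
contact_force: [0.7, -0.7, 0.4]
opening: 1.001
finger_force: 0.0
clock: 14.33
tool_pos: [0.5857, -0.3489, 0.2139]
eef_rot: [0.692, 0.722, -0.001, 0.003]
contact_force: [0.5, -0.3, -0.6]
opening: 1.003
finger_force: 0.0
tcp [ 0.5841 -0.3479  0.2108] tool y dir 2.5 shift cm [  2.   -16.33   1.1 ] spin None q7 0.53 t 14.38 op 1.00
```

View pics/w7.png

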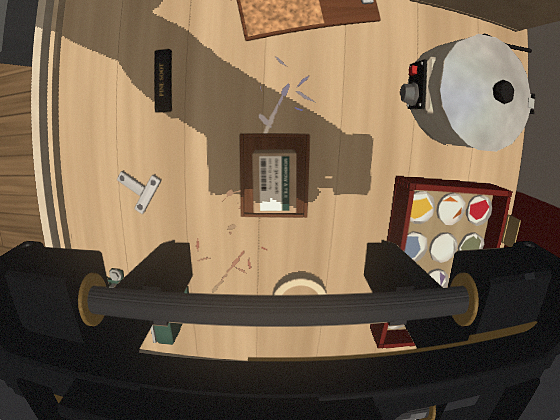

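The carton sits in the box tray, label up, at (274,178). The T brace shows its cross bar from (155,176) to (142,208) and its stem end at (122,177).

```bash
cat >> h.py <<'E'
def poly(c,p,box,eps=.004,z=.007):
    hsv=cv2.cvtColor(p,cv2.COLOR_RGB2HSV); x0,y0,x1,y1=box; m=np.zeros(p.shape[:2],np.uint8)
    m[y0:y1,x0:x1]=((hsv[...,1]<50)&(hsv[...,2]>90))[y0:y1,x0:x1]
    m=cv2.morphologyEx(m,cv2.MORPH_CLOSE,np.ones((5,5),np.uint8))
    cs=max(cv2.findContours(m,0,2)[0],key=cv2.contourArea)
    W=np.array([wr2w(c,*q[0],z)[:2] for q in cs],np.float32); M=cv2.moments(W*1e4)
    ap=cv2.approxPolyDP(W,eps,True)[:,0]
    return W,ap,np.array([M["m10"],M["m01"]])/M["m00"]/1e4
E
python3 - <<'E'
from h import *
a=np.load("w7.npz"); c={k:a[k] for k in a.files}
W,ap,cen=poly(c,a["p"],(112,165,168,218)); print(cv2.contourArea(W)*1e6,cen,"\n",ap.round(4))
# corners of brace: direction of stem = from cross bar centre to stem; use min area rect
rc=cv2.minAreaRect(W*1000); print(rc)
box=cv2.boxPoints(rc)/1000; o=box.mean(0); print("outline centre",o,"centroid-outline dir",np.degrees(np.arctan2(*(cen-o)[::-1])),np.linalg.norm(cen-o))
todo((.42,-.37),.2,None)
E
```

```text
1014.9385079261108 [ 0.4239983  -0.36665793] 
 [[ 0.3986 -0.3456]
 [ 0.3938 -0.3542]
 [ 0.4227 -0.3731]
 [ 0.4158 -0.3908]
 [ 0.425  -0.3954]
 [ 0.4497 -0.3543]
 [ 0.441  -0.3486]
 [ 0.4274 -0.362 ]]
((417.25909423828125, -362.4289245605469), (49.80704879760742, 49.75227355957031), 58.42335510253906)
outline centre [ 0.4172591  -0.36242893] centroid-outline dir -32.10912259110256 0.00795621109802897
tcp [ 0.5841 -0.3479  0.2108] tool y dir 2.5 shift cm [ -1.49 -16.49   1.11] spin None q7 0.53 t 14.38 op 1.00
```

```bash
python3 -m creep '[{"grip":1,"tx":-0.05,"ty":-3.5,"tz":0.5,"spin":0},{"grip":1,"tx":-0.05,"ty":-3.5,"tz":0.5,"spin":0},{"grip":1,"tx":-0.1,"ty":-3.5,"tz":1,"spin":0},{"grip":1,"tx":-0.1,"ty":-3.5,"tz":1,"spin":0},{"grip":1,"tx":-0.1,"ty":-3,"tz":1,"spin":0},{"grip":1,"tx":0,"ty":0,"tz":1,"spin":-7},{"grip":1,"tx":0,"ty":0,"tz":1,"spin":-7},{"grip":1,"tx":0,"ty":0,"tz":1,"spin":-7}]' >/dev/null
python3 -m creep '[{"grip":1,"tx":0,"ty":0,"tz":0,"spin":-7},{"grip":1,"tx":0,"ty":0,"tz":0,"spin":-7},{"grip":1,"tx":0,"ty":0,"tz":0,"spin":-7},{"grip":1,"tx":0,"ty":0,"tz":0,"spin":-7},{"grip":1,"tx":0,"ty":0,"tz":0,"spin":-7},{"grip":1,"tx":0,"ty":0,"tz":0,"spin":0},{"grip":1,"tx":0,"ty":0,"tz":0,"spin":0}]'
python3 - <<'E'
from h import *
todo((.4130,-.3598),.006,58.4)
c=optics.get_calibration("wrist"); p,d=optics.snapshot("wrist"); np.savez("w8.npz",p=p,d=d,**c); cv2.imwrite("pics/w8.png",p[:,:,::-1])
u,v=0,0
for box in [(200,120,360,300)]:
    W,ap,cen=poly(c,p,box); rc=cv2.minAreaRect(W*1000); o=np.array(rc[0])/1000; print(cv2.contourArea(W)*1e6,rc,o,"dir",np.degrees(np.arctan2(*(cen-o)[::-1])))
E
```

```text
clock: 15.63
tool_pos: [0.4124, -0.358, 0.1384]
eef_rot: [0.273, 0.962, 0.0, -0.003]
contact_force: [0.1, -1.1, -0.9]
opening: 0.998
finger_force: 0.0
tcp [ 0.4124 -0.358   0.1384] tool y dir 58.3 shift cm [-0.24 -0.1  13.24] spin -0.09053632222752128 q7 1.32 t 15.63 op 1.00
967.5281128029844 ((416.9080810546875, -363.0932312011719), (48.99847412109375, 48.41328811645508), 56.96117401123047) [ 0.41690808 -0.36309323] dir -32.82524271255253
```

Both views agree within 1 mm, so I'll descend on the stem.

```bash
python3 -m creep '[{"grip":1,"tx":-0.2,"ty":-0.1,"tz":0,"spin":0.7},{"grip":1,"tx":0,"ty":0,"tz":3.5,"spin":0},{"grip":1,"tx":0,"ty":0,"tz":3.5,"spin":0},{"grip":1,"tx":0,"ty":0,"tz":3,"spin":0},{"grip":1,"tx":0,"ty":0,"tz":2,"spin":0},{"grip":1,"tx":0,"ty":0,"tz":0.6,"spin":0},{"grip":1,"tx":0,"ty":0,"tz":0,"spin":0},{"grip":1,"tx":0,"ty":0,"tz":0,"spin":0}]' 25
python3 - <<'E'
from h import *
todo((.4130,-.3602),.003,57.7)
E
```

```text
clock: 16.35
tool_pos: [0.4146, -0.3612, 0.0146]
eef_rot: [0.278, 0.961, -0.001, -0.002]
contact_force: [-0.6, -0.2, 0.6]
opening: 1.005
finger_force: 0.0
tcp [ 0.4146 -0.3612  0.0146] tool y dir 57.8 shift cm [0.19 0.   1.16] spin 0.05765276865756164 q7 1.24 t 16.35 op 1.00
```

```bash
python3 -m creep '[{"grip":1,"tx":0.1,"ty":0,"tz":0.5,"spin":0},{"grip":1,"tx":0,"ty":0,"tz":0.4,"spin":0},{"grip":1,"tx":0,"ty":0,"tz":0.2,"spin":0},{"grip":1,"tx":0,"ty":0,"tz":0,"spin":0}]' 25
python3 -m creep '[{"grip":-1,"tx":0,"ty":0,"tz":0,"spin":0},{"grip":-1,"tx":0,"ty":0,"tz":0,"spin":0},{"grip":-1,"tx":0,"ty":0,"tz":0,"spin":0},{"grip":-1,"tx":0,"ty":0,"tz":0,"spin":0},{"grip":-1,"tx":0,"ty":0,"tz":0,"spin":0},{"grip":-1,"tx":0,"ty":0,"tz":0,"spin":0},{"grip":-1,"tx":0,"ty":0,"tz":0,"spin":0},{"grip":-1,"tx":0,"ty":0,"tz":0,"spin":0}]'
python3 -m creep '[{"grip":-1,"tx":0,"ty":0,"tz":0,"spin":0},{"grip":-1,"tx":0,"ty":0,"tz":0,"spin":0},{"grip":-1,"tx":0,"ty":0,"tz":0,"spin":0},{"grip":-1,"tx":0,"ty":0,"tz":0,"spin":0},{"grip":-1,"tx":0,"ty":0,"tz":0,"spin":0},{"grip":-1,"tx":0,"ty":0,"tz":0,"spin":0}]'
```

```text
clock: 16.68
tool_pos: [0.4133, -0.3606, 0.0033]
eef_rot: [0.278, 0.961, -0.001, -0.002]
contact_force: [0.2, 0.4, 0.6]
opening: 1.0
finger_force: 0.0
clock: 17.35
tool_pos: [0.4133, -0.3605, 0.0032]
eef_rot: [0.277, 0.961, -0.001, -0.002]
contact_force: [0.7, 0.6, 0.6]
opening: 0.418
finger_force: 0.0
clock: 17.85
tool_pos: [0.4133, -0.3605, 0.0031]
eef_rot: [0.277, 0.961, -0.001, -0.002]
contact_force: [-0.4, -0.2, -0.4]
opening: 0.141
finger_force: 25.0
```

```bash
python3 -m creep '[{"grip":-1,"tx":0,"ty":0,"tz":-1,"spin":0},{"grip":-1,"tx":0,"ty":0,"tz":-2,"spin":0},{"grip":-1,"tx":0,"ty":0,"tz":-3,"spin":0},{"grip":-1,"tx":0,"ty":0,"tz":-3,"spin":0},{"grip":-1,"tx":0,"ty":0,"tz":-3,"spin":0},{"grip":-1,"tx":0,"ty":0,"tz":-2,"spin":0},{"grip":-1,"tx":0,"ty":0,"tz":-1,"spin":0},{"grip":-1,"tx":0,"ty":0,"tz":0,"spin":0}]'
python3 - <<'E'
from h import *
todo((.573,-.143),.15,103.1)
E
```

```text
clock: 18.52
tool_pos: [0.4149, -0.3611, 0.1556]
eef_rot: [0.278, 0.961, -0.002, 0.0]
contact_force: [0.4, -0.0, -0.1]
opening: 0.141
finger_force: 25.0
tcp [ 0.4149 -0.3611  0.1556] tool y dir 57.8 shift cm [-1.74 26.89  0.47] spin -45.328414644287335 q7 1.31 t 18.52 op 0.14
```

```bash
python3 -m creep '[{"grip":-1,"tx":-0.1,"ty":1.5,"tz":0,"spin":0},{"grip":-1,"tx":-0.2,"ty":3,"tz":0,"spin":0},{"grip":-1,"tx":-0.2,"ty":3.5,"tz":0,"spin":0},{"grip":-1,"tx":-0.3,"ty":3.8,"tz":0,"spin":0},{"grip":-1,"tx":-0.3,"ty":3.8,"tz":0,"spin":0},{"grip":-1,"tx":-0.3,"ty":3.8,"tz":0,"spin":0},{"grip":-1,"tx":-0.2,"ty":3.5,"tz":0,"spin":0},{"grip":-1,"tx":-0.1,"ty":2.8,"tz":0,"spin":0}]'
python3 -m creep '[{"grip":-1,"tx":0,"ty":1.2,"tz":0,"spin":0},{"grip":-1,"tx":0,"ty":0,"tz":0,"spin":-6.5},{"grip":-1,"tx":0,"ty":0,"tz":0,"spin":-6.5},{"grip":-1,"tx":0,"ty":0,"tz":0,"spin":-6.5},{"grip":-1,"tx":0,"ty":0,"tz":0,"spin":-6.5},{"grip":-1,"tx":0,"ty":0,"tz":0,"spin":-6.5},{"grip":-1,"tx":0,"ty":0,"tz":0,"spin":-6.5},{"grip":-1,"tx":0,"ty":0,"tz":0,"spin":-6.3}]' >/dev/null
python3 -m creep '[{"grip":-1,"tx":0,"ty":0,"tz":0,"spin":0},{"grip":-1,"tx":0,"ty":0,"tz":0,"spin":0}]'
python3 - <<'E'
from h import *
todo((.573,-.143),.04,103.1)
c=optics.get_calibration("wrist"); p,d=optics.snapshot("wrist"); np.savez("w9.npz",p=p,d=d,**c); cv2.imwrite("pics/w9.png",p[:,:,::-1])
E
```

```text
clock: 19.18
tool_pos: [0.5661, -0.1483, 0.1507]
eef_rot: [0.276, 0.961, -0.0, -0.003]
contact_force: [-0.1, -0.5, -0.9]
opening: 0.142
finger_force: 25.0
clock: 20.02
tool_pos: [0.5704, -0.1428, 0.1511]
eef_rot: [-0.112, 0.994, -0.0, -0.003]
contact_force: [0.1, 0.6, -0.9]
opening: 0.142
finger_force: 25.0
tcp [ 0.5704 -0.1428  0.1511] tool y dir 102.8 shift cm [-0.32 -0.08 11.11] spin -0.2517400398862577 q7 1.51 t 20.02 op 0.14
```

View pics/w9.png

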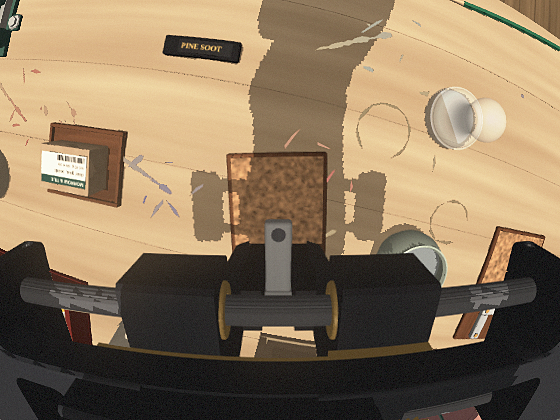

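The wrist view shows the T held level, its stem toward the camera at (278,250) and square to the board. The board's front corners are at (227,154) and (327,152), and nothing else has moved.

```bash
python3 - <<'E'
from h import *
a=np.load("w9.npz"); c={k:a[k] for k in a.files}
A=wr2w(c,227,154,.006)[:2];B=wr2w(c,327,152,.006)[:2]; e=(B-A)/np.linalg.norm(B-A); print(A,B,np.linalg.norm(B-A),"y axis",np.degrees(np.arctan2(e[1],e[0])))
n=np.array([e[1],-e[0]]); k=(A+B)/2+n*.046; print("cork",k)
# brace stem end (tip of steel) in the held height
t=wr2w(c,278,221,.1511+.002)[:2]; print("stem end",t)
g=k-.005*n; print(g); todo(g,.04,103.1)
E
```

```text
[ 0.54509334 -0.19589603] [ 0.52329752 -0.10789404] 0.0906609544858585 y axis 103.91075451725042
cork [ 0.57884632 -0.14083617]
stem end [ 0.55066538 -0.14755339]
[ 0.57399296 -0.14203822]
tcp [ 0.5707 -0.1426  0.1514] tool y dir 102.9 shift cm [-0.4  -0.02 11.14] spin -0.23425054561961645 q7 1.51 t 20.07 op 0.14
```

```bash
python3 -m creep '[{"grip":-1,"tx":-0.3,"ty":0,"tz":0,"spin":-0.5},{"grip":-1,"tx":0,"ty":0,"tz":3,"spin":0},{"grip":-1,"tx":0,"ty":0,"tz":3,"spin":0},{"grip":-1,"tx":0,"ty":0,"tz":3,"spin":0},{"grip":-1,"tx":0,"ty":0,"tz":2.5,"spin":0},{"grip":-1,"tx":0,"ty":0,"tz":1,"spin":0},{"grip":-1,"tx":0,"ty":0,"tz":0,"spin":0},{"grip":-1,"tx":0,"ty":0,"tz":0,"spin":0}]'
python3 -m creep '[{"grip":-1,"tx":0,"ty":0,"tz":0.4,"spin":0},{"grip":-1,"tx":0,"ty":0,"tz":0.3,"spin":0},{"grip":-1,"tx":0,"ty":0,"tz":0,"spin":0},{"grip":-1,"tx":0,"ty":0,"tz":0,"spin":0}]'
```

```text
clock: 20.73
tool_pos: [0.5745, -0.1411, 0.0276]
eef_rot: [-0.118, 0.993, -0.0, -0.002]
contact_force: [-1.1, -0.3, -0.4]
opening: 0.138
finger_force: 25.0
clock: 21.07
tool_pos: [0.5744, -0.1414, 0.0209]
eef_rot: [-0.118, 0.993, -0.0, -0.002]
contact_force: [-0.2, 0.1, -1.0]
opening: 0.144
finger_force: 25.0
```

```bash
python3 -m creep '[{"grip":-1,"tx":0,"ty":0,"tz":0.4,"spin":0},{"grip":-1,"tx":0,"ty":0,"tz":0.4,"spin":0},{"grip":-1,"tx":0,"ty":0,"tz":0.2,"spin":0},{"grip":-1,"tx":0,"ty":0,"tz":0.1,"spin":0},{"grip":-1,"tx":0,"ty":0,"tz":0,"spin":0},{"grip":-1,"tx":0,"ty":0,"tz":0,"spin":0}]'
```

```text
clock: 21.57
tool_pos: [0.5739, -0.1412, 0.0092]
eef_rot: [-0.118, 0.993, -0.0, -0.002]
contact_force: [0.4, 0.2, -1.0]
opening: 0.138
finger_force: 25.0
```

```bash
python3 -m creep '[{"grip":-0.4,"tx":0,"ty":0,"tz":0,"spin":0},{"grip":-0.2,"tx":0,"ty":0,"tz":0,"spin":0},{"grip":0,"tx":0,"ty":0,"tz":0,"spin":0},{"grip":0,"tx":0,"ty":0,"tz":0,"spin":0},{"grip":0,"tx":0,"ty":0,"tz":-1,"spin":0},{"grip":0,"tx":0,"ty":0,"tz":-3,"spin":0},{"grip":1,"tx":0,"ty":0,"tz":-4,"spin":0},{"grip":1,"tx":0,"ty":0,"tz":-4,"spin":0}]'
python3 -m creep '[{"grip":1,"tx":0,"ty":0,"tz":-4,"spin":0},{"grip":1,"tx":0,"ty":0,"tz":-4,"spin":0},{"grip":1,"tx":0,"ty":0,"tz":0,"spin":0},{"grip":1,"tx":0,"ty":0,"tz":0,"spin":0}]'
python3 - <<'E'
from h import *
c=optics.get_calibration("wrist"); p,d=optics.snapshot("wrist"); np.savez("w10.npz",p=p,d=d,**c); cv2.imwrite("pics/w10.png",p[:,:,::-1])
print(c["extrinsics"].round(3).tolist())
todo((.43,.36),.2,151)
E
```

```text
clock: 22.23
tool_pos: [0.5736, -0.1409, 0.1306]
eef_rot: [-0.119, 0.993, 0.0, -0.003]
contact_force: [1.0, -0.7, 0.2]
opening: 0.63
finger_force: 0.0
clock: 22.57
tool_pos: [0.5763, -0.1412, 0.2125]
eef_rot: [-0.118, 0.993, -0.001, 0.001]
contact_force: [-0.6, -0.2, -0.3]
opening: 0.928
finger_force: 0.0
[[-0.234, 0.972, -0.001, 0.272], [0.936, 0.225, 0.269, -0.539], [0.262, 0.062, -0.963, 0.222], [0.0, 0.0, 0.0, 1.0]]
tcp [ 0.5748 -0.1413  0.2103] tool y dir 103.6 shift cm [ 2.3  52.13  0.98] spin -47.41354724082038 q7 1.56 t 22.62 op 0.97
```

View pics/w10.png

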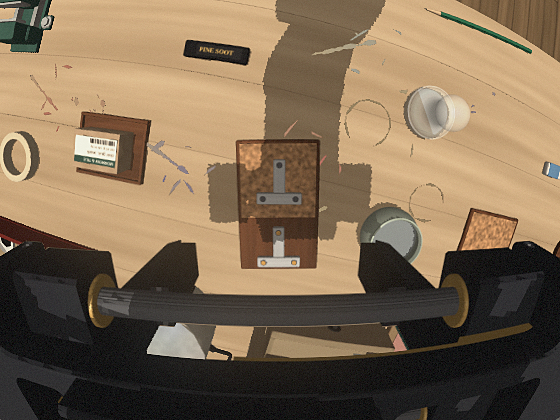

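The T lies flat in the middle of the cork at (279,182), released. The pot and muller are undisturbed. Next is the L brace.

```bash
python3 -m creep '[{"grip":1,"tx":0.1,"ty":3.7,"tz":0,"spin":0},{"grip":1,"tx":0.2,"ty":3.7,"tz":0,"spin":0},{"grip":1,"tx":0.2,"ty":3.7,"tz":0,"spin":0},{"grip":1,"tx":0.2,"ty":3.7,"tz":0,"spin":0},{"grip":1,"tx":0.2,"ty":3.7,"tz":0,"spin":0},{"grip":1,"tx":0.2,"ty":3.7,"tz":0,"spin":0},{"grip":1,"tx":0.2,"ty":3.7,"tz":0,"spin":0},{"grip":1,"tx":0.2,"ty":3.7,"tz":0,"spin":0}]' >/dev/null
python3 -m creep '[{"grip":1,"tx":0.2,"ty":3.7,"tz":0,"spin":0},{"grip":1,"tx":0.2,"ty":3.7,"tz":0,"spin":0},{"grip":1,"tx":0.2,"ty":3.7,"tz":0,"spin":0},{"grip":1,"tx":0.2,"ty":3.7,"tz":0,"spin":0},{"grip":1,"tx":0,"ty":3.7,"tz":0,"spin":0},{"grip":1,"tx":0,"ty":3.7,"tz":0,"spin":0},{"grip":1,"tx":0,"ty":0,"tz":0,"spin":-6},{"grip":1,"tx":0,"ty":0,"tz":0,"spin":-6}]' >/dev/null
python3 -m creep '[{"grip":1,"tx":0,"ty":0,"tz":0,"spin":-6},{"grip":1,"tx":0,"ty":0,"tz":0,"spin":-6},{"grip":1,"tx":0,"ty":0,"tz":0,"spin":-6},{"grip":1,"tx":0,"ty":0,"tz":0,"spin":-6},{"grip":1,"tx":0,"ty":0,"tz":0,"spin":-6},{"grip":1,"tx":0,"ty":0,"tz":0,"spin":-5.5},{"grip":1,"tx":0,"ty":0,"tz":0,"spin":0},{"grip":1,"tx":0,"ty":0,"tz":0,"spin":0}]'
python3 - <<'E'
from h import *
c=optics.get_calibration("wrist"); p,d=optics.snapshot("wrist"); np.savez("w11.npz",p=p,d=d,**c); cv2.imwrite("pics/w11.png",p[:,:,::-1])
# seed pixel of old centroid: project via coarse search of wr2w
uv=min(((u,v) for u in range(0,560,4) for v in range(0,420,4)),key=lambda q:np.linalg.norm(wr2w(c,*q,.007)[:2]-[.4194,.3693])); print(uv)
u,v=uv; W,ap,cen=poly(c,p,(u-45,v-45,u+45,v+45)); rc=cv2.minAreaRect(W*1000); print(cv2.contourArea(W)*1e6,cen,rc,"\n",ap.round(4))
todo(cen,.2,151)
E
```

```text
clock: 24.62
tool_pos: [0.4301, 0.3562, 0.2079]
eef_rot: [-0.507, 0.862, 0.0, -0.004]
contact_force: [-0.4, -0.4, -0.4]
opening: 0.996
finger_force: 0.0
(292, 188)
981.7305654227226 [0.4185152  0.36921094] ((429.10003662109375, 371.8993225097656), (49.808780670166016, 48.53547286987305), 60.898651123046875) 
 [[0.4371 0.3389]
 [0.4441 0.3489]
 [0.4132 0.3675]
 [0.43   0.3985]
 [0.4217 0.4045]
 [0.3969 0.3625]]
tcp [0.4302 0.3564 0.2082] tool y dir 151.0 shift cm [-0.55  1.64  0.83] spin -0.047564753204 q7 1.31 t 24.67 op 1.00
```

```bash
python3 - <<'E'
from h import *
todo((.4158,.3855),.003,150.9)
E
```

```text
tcp [0.4302 0.3564 0.2082] tool y dir 151.0 shift cm [-1.95  2.59 20.52] spin 0.05243524679599432 q7 1.31 t 24.67 op 1.00
```

```bash
python3 -m creep '[{"grip":1,"tx":-1.8,"ty":2.5,"tz":0,"spin":0},{"grip":1,"tx":-0.1,"ty":0,"tz":4,"spin":0},{"grip":1,"tx":0,"ty":0,"tz":4,"spin":0},{"grip":1,"tx":0,"ty":0,"tz":4,"spin":0},{"grip":1,"tx":0,"ty":0,"tz":4,"spin":0},{"grip":1,"tx":0,"ty":0,"tz":2,"spin":0},{"grip":1,"tx":0,"ty":0,"tz":0.8,"spin":0},{"grip":1,"tx":0,"ty":0,"tz":0,"spin":0}]'
python3 -m creep '[{"grip":1,"tx":0,"ty":0,"tz":0,"spin":0},{"grip":1,"tx":0,"ty":0,"tz":0,"spin":0}]' 25
python3 - <<'E'
from h import *
todo((.4158,.3855),.003,150.9)
E
```

```text
clock: 25.33
tool_pos: [0.4162, 0.3847, 0.0195]
eef_rot: [-0.508, 0.861, -0.0, -0.004]
contact_force: [-0.0, 0.2, -0.2]
opening: 1.002
finger_force: 0.0
clock: 25.5
tool_pos: [0.418, 0.3866, 0.023]
eef_rot: [-0.508, 0.861, 0.001, -0.001]
contact_force: [0.2, -0.1, -0.1]
opening: 1.0
finger_force: 0.0
tcp [0.418  0.3866 0.023 ] tool y dir 151.1 shift cm [0.21 0.13 2.  ] spin 0.15674014150329185 q7 1.05 t 25.50 op 1.00
```

```bash
python3 -m creep '[{"grip":1,"tx":0.15,"ty":0.1,"tz":0.9,"spin":0},{"grip":1,"tx":0,"ty":0,"tz":0.5,"spin":0},{"grip":1,"tx":0,"ty":0,"tz":0.3,"spin":0},{"grip":1,"tx":0,"ty":0,"tz":0.2,"spin":0},{"grip":1,"tx":0,"ty":0,"tz":0,"spin":0}]' 25
python3 -m creep '[{"grip":-1,"tx":0,"ty":0,"tz":0,"spin":0},{"grip":-1,"tx":0,"ty":0,"tz":0,"spin":0},{"grip":-1,"tx":0,"ty":0,"tz":0,"spin":0},{"grip":-1,"tx":0,"ty":0,"tz":0,"spin":0},{"grip":-1,"tx":0,"ty":0,"tz":0,"spin":0},{"grip":-1,"tx":0,"ty":0,"tz":0,"spin":0},{"grip":-1,"tx":0,"ty":0,"tz":0,"spin":0},{"grip":-1,"tx":0,"ty":0,"tz":0,"spin":0}]'
python3 -m creep '[{"grip":-1,"tx":0,"ty":0,"tz":0,"spin":0},{"grip":-1,"tx":0,"ty":0,"tz":0,"spin":0},{"grip":-1,"tx":0,"ty":0,"tz":0,"spin":0},{"grip":-1,"tx":0,"ty":0,"tz":0,"spin":0},{"grip":-1,"tx":0,"ty":0,"tz":0,"spin":0},{"grip":-1,"tx":0,"ty":0,"tz":0,"spin":0}]'
```

```text
clock: 25.92
tool_pos: [0.4154, 0.3845, 0.002]
eef_rot: [-0.508, 0.861, 0.0, -0.002]
contact_force: [1.0, -0.3, 0.5]
opening: 1.003
finger_force: 0.0
clock: 26.58
tool_pos: [0.4156, 0.3847, 0.0024]
eef_rot: [-0.508, 0.861, 0.001, -0.002]
contact_force: [-0.5, -1.4, 0.1]
opening: 0.417
finger_force: 0.0
clock: 27.08
tool_pos: [0.4155, 0.3848, 0.0023]
eef_rot: [-0.508, 0.861, 0.001, -0.002]
contact_force: [-0.4, 0.2, -0.7]
opening: 0.14
finger_force: 25.0
```

```bash
python3 -m creep '[{"grip":-1,"tx":0,"ty":0,"tz":-1,"spin":0},{"grip":-1,"tx":0,"ty":0,"tz":-2,"spin":0},{"grip":-1,"tx":0,"ty":0,"tz":-3,"spin":0},{"grip":-1,"tx":0,"ty":0,"tz":-3,"spin":0},{"grip":-1,"tx":0,"ty":0,"tz":-3,"spin":0},{"grip":-1,"tx":0,"ty":0,"tz":-2,"spin":0},{"grip":-1,"tx":0,"ty":0,"tz":-1,"spin":0},{"grip":-1,"tx":0,"ty":0,"tz":0,"spin":0}]'
python3 - <<'E'
from h import *
todo((.597,.174),.15,93)
E
```

```text
clock: 27.75
tool_pos: [0.417, 0.3859, 0.1548]
eef_rot: [-0.508, 0.861, 0.001, 0.0]
contact_force: [-0.9, -0.5, -1.0]
opening: 0.14
finger_force: 25.0
tcp [0.417  0.3859 0.1548] tool y dir 151.1 shift cm [  9.84 -26.     0.42] spin 58.0775040049507 q7 1.21 t 27.75 op 0.14
```

```bash
python3 -m creep '[{"grip":-1,"tx":0.6,"ty":-1.5,"tz":0,"spin":0},{"grip":-1,"tx":1.2,"ty":-3,"tz":0,"spin":0},{"grip":-1,"tx":1.3,"ty":-3.5,"tz":0,"spin":0},{"grip":-1,"tx":1.4,"ty":-3.7,"tz":0,"spin":0},{"grip":-1,"tx":1.4,"ty":-3.7,"tz":0,"spin":0},{"grip":-1,"tx":1.4,"ty":-3.7,"tz":0,"spin":0},{"grip":-1,"tx":1.3,"ty":-3.5,"tz":0,"spin":0},{"grip":-1,"tx":0.9,"ty":-2.4,"tz":0,"spin":0}]' >/dev/null
python3 -m creep '[{"grip":-1,"tx":0.3,"ty":-1,"tz":0,"spin":0},{"grip":-1,"tx":0,"ty":0,"tz":0,"spin":6.5},{"grip":-1,"tx":0,"ty":0,"tz":0,"spin":6.5},{"grip":-1,"tx":0,"ty":0,"tz":0,"spin":6.5},{"grip":-1,"tx":0,"ty":0,"tz":0,"spin":6.5},{"grip":-1,"tx":0,"ty":0,"tz":0,"spin":6.5},{"grip":-1,"tx":0,"ty":0,"tz":0,"spin":6.5},{"grip":-1,"tx":0,"ty":0,"tz":0,"spin":6.5}]' >/dev/null
python3 -m creep '[{"grip":-1,"tx":0,"ty":0,"tz":0,"spin":6.5},{"grip":-1,"tx":0,"ty":0,"tz":0,"spin":6},{"grip":-1,"tx":0,"ty":0,"tz":0,"spin":0},{"grip":-1,"tx":0,"ty":0,"tz":0,"spin":0}]'
python3 - <<'E'
from h import *
c=optics.get_calibration("wrist"); p,d=optics.snapshot("wrist"); np.savez("w12.npz",p=p,d=d,**c); cv2.imwrite("pics/w12.png",p[:,:,::-1])
todo((.597,.174),.15,93)
# board mask: bench is lighter/less saturated than dark/cork
hsv=cv2.cvtColor(p,cv2.COLOR_RGB2HSV); print(c["extrinsics"][1:].round(2).tolist())
uv=[min(((u,v) for u in range(0,560,3) for v in range(0,420,3)),key=lambda q:np.linalg.norm(wr2w(c,*q,.006)[:2]-t)) for t in ((.549,.199),(.547,.111))]; print("expected corners",uv)
for (u,v) in uv: print(hsv[v-15:v+16:5,(u+(15 if u==min(a[0] for a in uv) else -15))].tolist())
E
```

```text
clock: 29.42
tool_pos: [0.5952, 0.1743, 0.1509]
eef_rot: [-0.029, 1.0, -0.001, -0.003]
contact_force: [0.3, -0.2, -0.4]
opening: 0.142
finger_force: 25.0
tcp [0.5955 0.1741 0.1511] tool y dir 93.3 shift cm [-0.15 -0.01  0.11] spin 0.34026661049234974 q7 0.91 t 29.47 op 0.14
[[0.96, 0.06, 0.26, -0.6], [0.26, 0.01, -0.97, 0.15], [0.0, 0.0, 0.0, 1.0]]
expected corners [(309, 144), (210, 138)]
[[19, 85, 239], [16, 98, 135], [16, 98, 138], [11, 123, 77], [14, 121, 126], [14, 128, 126], [15, 131, 107]]
[[18, 94, 139], [16, 88, 139], [16, 93, 134], [17, 93, 134], [13, 154, 81], [14, 124, 105], [15, 126, 125]]
```

View pics/w12.png

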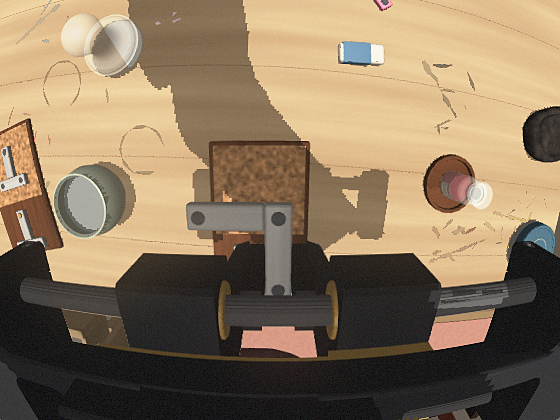

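The wrist view shows the L held level. Its corner is at (285,210) and its second leg reaches (190,215). The board's front corners are at (210,142) and (309,141). The jar stands in its tray at (465,187), and the pot and muller are in place.

```bash
python3 - <<'E'
from h import *
a=np.load("w12.npz"); c={k:a[k] for k in a.files}
A=wr2w(c,209.5,142,.006)[:2];B=wr2w(c,309,141,.006)[:2]; e=(B-A)/np.linalg.norm(B-A); print(A,B,np.linalg.norm(B-A),"y axis",np.degrees(np.arctan2(e[1],e[0])))
n=np.array([e[1],-e[0]]); k=(A+B)/2+n*.046; print("cork",k)
# held brace: outer corner & leg end at mid height .154
z=.151+.0025
print("corner",wr2w(c,292,202,z+.003)[:2],"leg end outer",wr2w(c,187,204,z+.003)[:2])
g=k-.0045*-n+.0185*e; print(g); todo(g,.04,93)
E
```

```text
[0.5512275 0.1094681] [0.54583087 0.1992452 ] 0.08993915097394097 y axis 93.43999391994755
cork [0.5944463  0.15711679]
corner [0.56453068 0.17870191] leg end outer [0.56822074 0.13047543]
[0.59782813 0.17585347]
tcp [0.5955 0.1741 0.1511] tool y dir 93.3 shift cm [-0.31  0.18 11.11] spin 0.34026661049234974 q7 0.91 t 29.47 op 0.14
```

```bash
python3 -m creep '[{"grip":-1,"tx":-0.2,"ty":0.1,"tz":0,"spin":0},{"grip":-1,"tx":0,"ty":0,"tz":3,"spin":0},{"grip":-1,"tx":0,"ty":0,"tz":3,"spin":0},{"grip":-1,"tx":0,"ty":0,"tz":3,"spin":0},{"grip":-1,"tx":0,"ty":0,"tz":2.5,"spin":0},{"grip":-1,"tx":0,"ty":0,"tz":1,"spin":0},{"grip":-1,"tx":0,"ty":0,"tz":0,"spin":0},{"grip":-1,"tx":0,"ty":0,"tz":0,"spin":0}]'
python3 -m creep '[{"grip":-1,"tx":0,"ty":0,"tz":0.5,"spin":0},{"grip":-1,"tx":0,"ty":0,"tz":0.4,"spin":0},{"grip":-1,"tx":0,"ty":0,"tz":0.2,"spin":0},{"grip":-1,"tx":0,"ty":0,"tz":0.1,"spin":0},{"grip":-1,"tx":0,"ty":0,"tz":0,"spin":0},{"grip":-1,"tx":0,"ty":0,"tz":0,"spin":0}]'
```

```text
clock: 30.13
tool_pos: [0.5981, 0.1747, 0.0271]
eef_rot: [-0.027, 1.0, -0.0, -0.002]
contact_force: [-0.4, 0.7, 0.5]
opening: 0.141
finger_force: 25.0
clock: 30.63
tool_pos: [0.598, 0.1744, 0.0151]
eef_rot: [-0.027, 1.0, -0.0, -0.002]
contact_force: [0.6, 0.3, -0.5]
opening: 0.141
finger_force: 25.0
```

```bash
python3 -m creep '[{"grip":-1,"tx":0,"ty":0,"tz":0.3,"spin":0},{"grip":-1,"tx":0,"ty":0,"tz":0.2,"spin":0},{"grip":-1,"tx":0,"ty":0,"tz":0.15,"spin":0},{"grip":-1,"tx":0,"ty":0,"tz":0,"spin":0},{"grip":-1,"tx":0,"ty":0,"tz":0,"spin":0}]'
python3 -m creep '[{"grip":-0.4,"tx":0,"ty":0,"tz":0,"spin":0},{"grip":-0.2,"tx":0,"ty":0,"tz":0,"spin":0},{"grip":0,"tx":0,"ty":0,"tz":0,"spin":0},{"grip":0,"tx":0,"ty":0,"tz":0,"spin":0},{"grip":0,"tx":0,"ty":0,"tz":-1,"spin":0},{"grip":0,"tx":0,"ty":0,"tz":-3,"spin":0},{"grip":0,"tx":0,"ty":0,"tz":-4,"spin":0},{"grip":0,"tx":0,"ty":0,"tz":-4,"spin":0}]'
python3 -m creep '[{"grip":0.5,"tx":0,"ty":0,"tz":-4,"spin":0},{"grip":1,"tx":0,"ty":0,"tz":-4,"spin":0},{"grip":1,"tx":0,"ty":0,"tz":0,"spin":0},{"grip":1,"tx":0,"ty":0,"tz":0,"spin":0}]'
python3 - <<'E'
from h import *
c=optics.get_calibration("wrist"); p,d=optics.snapshot("wrist"); todo((.5944,.156))
uv=min(((u,v) for u in range(0,560,4) for v in range(0,420,4)),key=lambda q:np.linalg.norm(wr2w(c,*q,.013)[:2]-[.5944,.156])); u,v=uv
W,ap,cen=poly(c,p,(u-32,v-32,u+32,v+32),z=.013); rc=cv2.minAreaRect(W*1000); print(uv,cv2.contourArea(W)*1e6,rc,"\n",ap.round(4))
# bystander and goods check from top view
a=np.load("top0.npz"); q,dd=optics.snapshot("top"); diff=np.abs(q.astype(int)-a["p"]).sum(2)
for n,(x,y) in dict(pot=(295,171),muller=(291,225)).items(): print(n,np.median(diff[y-8:y+9,x-8:x+9]), diff[y-12:y+13,x-12:x+13].max())
E
```

```text
clock: 31.05
tool_pos: [0.5977, 0.1743, 0.0083]
eef_rot: [-0.027, 1.0, -0.001, -0.002]
contact_force: [0.1, 0.4, 1.3]
opening: 0.139
finger_force: 25.0
clock: 31.72
tool_pos: [0.5974, 0.1743, 0.1296]
eef_rot: [-0.027, 1.0, -0.001, -0.003]
contact_force: [1.1, 0.9, -0.0]
opening: 0.5
finger_force: 0.0
clock: 32.05
tool_pos: [0.6001, 0.1753, 0.2118]
eef_rot: [-0.027, 1.0, 0.001, 0.001]
contact_force: [-0.3, -1.2, -1.1]
opening: 0.779
finger_force: 0.0
tcp [0.5987 0.1745 0.2095] tool y dir 93.1 shift cm [ 0.53 -1.82  0.  ] spin None q7 0.94 t 32.10 op 0.83
(260, 176) 989.940988791016 ((593.822509765625, 155.51803588867188), (49.51686096191406, 48.311195373535156), 3.1628100872039795) 
 [[0.5712 0.1303]
 [0.5821 0.1307]
 [0.5815 0.1672]
 [0.6167 0.1689]
 [0.6173 0.1799]
 [0.569  0.1783]]
pot 38.0 95
muller 131.0 167
```

The L measures at (0.594, 0.156), square, within 2 mm of the cork's centre. The wrist view just before placing showed the muller and pot upright where they began, and no unexpected contact forces appeared. The top-view change there fits the arm overhead. Handing in.

```bash
python3 -c "
from plant import workorder
print(workorder.finish_job())"
```

```text
the job is handed in; nothing more can be done
None
```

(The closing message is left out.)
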